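# Zero the reader on the blank vial, then read and store the sample

## Task

Turn the sample carousel until the white-capped blank vial stands at the yellow pointer and press the blue key to zero the reader; then turn the carousel until the red-capped sample vial stands at the pointer, and press the green key to read it and then the yellow key to store the result. Press each key fully down, one key at a time, only while its vial is lined up at the pointer, and leave the red stop key and the other things on the bench alone. At the end the red-capped vial must still stand at the pointer, with the carousel still and all the keys let go.

Things in the scene. Friction and masses are not known exactly. Their poses are not given: they have to be found in the camera images.
- foot: the carousel's fixed foot, a grey disc of 196 mm diameter, origin on the table on the carousel's axis. On its -x side (towards the robot, give or take 40 degrees) a tongue reaches 138 mm from the axis and carries the yellow pointer, an arrow lower than the disc's top. The carousel stands left or right of the middle, the console on the other side
- pointer (a point): the index: the spot at the disc's rim that the yellow pointer shows, 85 mm from the disc's axis, at the height of the disc's top (40 mm above the table); fixed
- axis (a point): centre of the disc's top, 40 mm above the table. White disc, 180 mm diameter; turns endlessly either way with light drag (about 0.7 N at a peg), stays where left. Hub 10 mm high. Four vials (24 mm caps, tops 47 mm above the disc) are fixed in it 45 mm from the axis, 90 degrees apart; counter-clockwise from above: white cap, red cap, black, black
- white_mark (a point): outer end of the white radial stripe (edged with black) on the disc's rim, straight outside the white-capped vial, 85 mm from the axis, on the disc's top. The white-capped vial stands at the pointer when this point lies on the point 'pointer'
- red_mark (a point): outer end of the red radial stripe on the disc's rim, straight outside the red-capped vial, 85 mm from the axis, on the disc's top. The red-capped vial stands at the pointer when this point lies on the point 'pointer'
- peg0 (a point): centre, half-way up (62 mm above the table), of an upright round steel push peg on the disc, 12 mm diameter, 45 mm tall, 78 mm from the axis; may be pinched from above or pushed sideways to turn the disc, and passes freely over the pointer; this one stands midway between the white and the red vial
- peg1 (a point): centre, half-way up (62 mm above the table), of an upright round steel push peg on the disc, 12 mm diameter, 45 mm tall, 78 mm from the axis; may be pinched from above or pushed sideways to turn the disc, and passes freely over the pointer; this one stands midway between the red vial and the first black one
- peg2 (a point): centre, half-way up (62 mm above the table), of an upright round steel push peg on the disc, 12 mm diameter, 45 mm tall, 78 mm from the axis; may be pinched from above or pushed sideways to turn the disc, and passes freely over the pointer; this one stands midway between the two black vials
- peg3 (a point): centre, half-way up (62 mm above the table), of an upright round steel push peg on the disc, 12 mm diameter, 45 mm tall, 78 mm from the axis; may be pinched from above or pushed sideways to turn the disc, and passes freely over the pointer; this one stands midway between the last black vial and the white one
- disc (a joint): turn of the carousel's disc, rad, counter-clockwise from above; a whole number of turns (0, 6.283..) means the white-capped vial at the pointer; -1.571 (or 4.712) means the red-capped one
- console: fixed white reader console, 230 mm wide; origin on the table below the key panel's middle; front is -x. The panel, 91 mm high there, slopes 35 degrees (faces up and to -x); four keys in a row along y, 42 mm apart, order varies, 22 mm proud. A green hood overhangs it: from x = +3 mm back, 193 to 221 mm high, so a gripper pointing straight down does not fit; along the keys' axes is free
- key_blue_top (a point): blue (zero) key: round, 24 mm diameter, in a black housing of 40 mm diameter. The point is the centre of its top face (about 109 mm above the table when up) and moves with it; the point's z axis is the key's axis, pointing out of the panel, y runs along the row. Pressed along -z it gives from 1.5 N, is fully down (6 mm) at 5 N, and springs back
- key_green_top (a point): green (read) key: round, 24 mm diameter, in a black housing of 40 mm diameter. The point is the centre of its top face (about 109 mm above the table when up) and moves with it; the point's z axis is the key's axis, pointing out of the panel, y runs along the row. Pressed along -z it gives from 1.5 N, is fully down (6 mm) at 5 N, and springs back
- key_yellow_top (a point): yellow (store) key: round, 24 mm diameter, in a black housing of 40 mm diameter. The point is the centre of its top face (about 109 mm above the table when up) and moves with it; the point's z axis is the key's axis, pointing out of the panel, y runs along the row. Pressed along -z it gives from 1.5 N, is fully down (6 mm) at 5 N, and springs back
- key_red_top (a point): red (stop; not to be pressed) key: round, 24 mm diameter, in a black housing of 40 mm diameter. The point is the centre of its top face (about 109 mm above the table when up) and moves with it; the point's z axis is the key's axis, pointing out of the panel, y runs along the row. Pressed along -z it gives from 1.5 N, is fully down (6 mm) at 5 N, and springs back
- key_blue (a joint): how far the blue key is pressed, m: 0 up, 0.006 fully down
- key_green (a joint): how far the green key is pressed, m: 0 up, 0.006 fully down
- key_yellow (a joint): how far the yellow key is pressed, m: 0 up, 0.006 fully down
- key_red (a joint): how far the red key is pressed, m: 0 up, 0.006 fully down
- jar: bystander: small amber jar with black lid, 40 mm diameter, 75 mm tall, origin under its centre, behind the gap between carousel and console
- pipette: bystander: hand pipette lying along its own x axis, from 130 mm behind to 100 mm ahead of its origin, 24 mm thick, origin on the table below it, between carousel and console on the robot's side
- mug: bystander: white ceramic mug, 84 mm diameter, 95 mm tall, origin under its centre, far to the right
- rack: bystander: clear tube rack with capped tubes, 70 by 150 mm, 103 mm tall, origin under its centre, far to the left

How it is judged (in metres and radians):
On the way, in this order (a step that is already met when the one before it is completed fails the run):
1. the white-capped vial stands still at the pointer (within 8 mm at the rim) (horizontal distance between white_mark and pointer below 0.008 m and velocity of joint disc between -0.05 and 0.05 rad/s), for 0.3 s.
2. the blue key is pressed down (at least 4 of 6 mm) with the white-capped vial at the pointer (horizontal distance between white_mark and pointer below 0.008 m and value of joint key_blue above 0.004 m), for 0.05 s.
3. the red-capped vial stands still at the pointer (within 8 mm at the rim) (horizontal distance between red_mark and pointer below 0.008 m and velocity of joint disc between -0.05 and 0.05 rad/s), for 0.3 s.
4. the green key is pressed down with the red-capped vial at the pointer (horizontal distance between red_mark and pointer below 0.008 m and value of joint key_green above 0.004 m), for 0.05 s.
5. the yellow key is pressed down with the red-capped vial at the pointer (horizontal distance between red_mark and pointer below 0.008 m and value of joint key_yellow above 0.004 m), for 0.05 s.
At the end, for the whole second after the job is handed in: the red-capped vial's mark is within 8 mm of the pointer, the carousel is still, all four keys are up (less than 1.5 mm pressed), the bystanders are within 30 mm of where they stood (all of step 3 and value of joint each of key_blue, key_green, key_yellow, key_red below 0.0015 m and distance of each of jar, pipette, mug, rack from where it was at the start of the episode below 0.03 m); the robot touches nothing.
It fails at once if the red stop key is pressed (more than 3 mm) (value of joint key_red above 0.003 m).
It fails at once if two keys are pressed at once (more than 3 mm each) (value of joint each of key_blue, key_green above 0.003 m or value of joint each of key_blue, key_yellow above 0.003 m or value of joint each of key_blue, key_red above 0.003 m or value of joint each of key_green, key_yellow above 0.003 m or value of joint each of key_green, key_red above 0.003 m or value of joint each of key_yellow, key_red above 0.003 m).
It fails at once if the blue key is pressed while the white-capped vial is not at the pointer (10 mm) (value of joint key_blue above 0.003 m and not (horizontal distance between white_mark and pointer below 0.01 m)).
It fails at once if the green or yellow key is pressed while the red-capped vial is not at the pointer (10 mm) (value of joint any of key_green, key_yellow above 0.003 m and not (horizontal distance between red_mark and pointer below 0.01 m)).
It fails at once if a bystander is pushed more than 30 mm or tipped over (distance of any of jar, pipette, mug, rack from where it was at the start of the episode above 0.03 m or angle between any of jar, mug, rack's own z axis and vertical above 0.5 rad).
It also fails if it takes over 72 s, if anything falls off the work surface, if the arm or the gripper's body presses on something with over 40 N, if the wrist force passes 120 N, or if a joint passes its speed limit or range.

## Robot

A 6-joint arm with a two-finger parallel gripper is mounted at the origin on the work surface. World frame = base frame: x ahead of the robot, y to its left, z up, the work surface at z = 0. Lengths are in m, angles in degrees, forces in N, time in s.
With the tool pointing down it reaches from about 0.3 to 0.775 m from the base axis. Payload 14.6 kg.
Tool frame: the origin (TCP) lies at the very end of the fingers, on their centre line; the grasp point (between the pads) lies 19 mm behind it; z points along the fingers, y is the direction in which the jaws open and shut (so a half turn about z gives the same grasp; the last joint's range is limited). The gripper opens to 85 mm and grips with 20 to 120 N. Pads are 22 mm wide; open, the fingers measure 114 mm over their backs; the gripper's body (76 mm by 85 mm) begins 54 mm behind the grasp point. The pads swing forward as they close: fully open they stand 13 mm farther back than shut.
Start: joints at [-80.592, 17.183, 87.147, -0, 75.671, -3.816], TCP at [0.126, -0.535, 0.196] pointing down, gripper open.
Joint ranges: [-173.82, 173.82], [-45.26, 126.66], [13.44, 144.39], [-59.66, 239.66], [0, 175.72], [-146.38, 146.38]. Speed limits (degrees/s): [127.2, 127.2, 147.25, 180, 180, 180].

## Interface

Orientations are given as [roll, pitch, yaw] about the fixed x, y, z axes, in that order (R = Rz(yaw) Ry(pitch) Rx(roll)).
In Python, from workcell import manip gives the robot as it stands.
- The arm moves only by the shell command python3 -m creep 'ROWS'. ROWS is JSON, a list of rows, each a list of 7 numbers: the shift along the tool's x, y, z in cm, then the turn, a rotation vector about the tool's x, y, z in degrees, then the finger opening in cm, from 0 to 8.54. In form: [[x, y, z, rx, ry, rz, jaw], ...]. A call has 1 to 20 rows; each row shifts and turns the commanded pose from where the row before left it, along the tool's axes as they then stand; what a row does not reach is not made up. A row lasts 1/8 s, in which the tool goes at most 62.5 mm and 10.7 degrees, less where a joint would pass 70% of its speed; a pose out of reach is approached as far as the arm can. A call is refused whole if a number of a shift passes 6.25 or a number of a turn 10.7, either way. A call with a gripper value outside its range is refused whole. The fingers move at their own pace and stop on an object; the grip force is fixed at half the most. Time passes only in rows, so rows that do not move let the fingers close. It gives the time, the measured TCP pose, the force and the opening at its end, in the units of the state.
- manip.state(): the state, without advancing time (a new reading comes with each control period).
- manip.grab_frame(name): name is "side" or "top" or "wrist"; returns a dict with "color" (420x560x3 uint8, red, green, blue), "fx", "fy", "cx", "cy" (pixels), "rvec" (rotation vector, rad) and "tvec" (3), from world to camera coordinates, as OpenCV has them. Camera axes: x right, y down, z forward; pixel columns grow to the right and rows downward; lengths in m; the calibration is good to about 2 mm. A picture is of the moment at which its call begins. There is no depth.
- manip.sign_off(): hands the job in, once; it reports no verdict.
The state is a dict: "time": time; "qpos": joint angles; "qvel": joint speeds; "joint_efforts": joint torques, N m; "tool_pos": TCP position; "ee_rot": TCP orientation; "ft_force": force on the tool from outside, world axes, zero at the start; "ft_torque": the same for the moment, N m; "opening": opening from 0.0 (shut) to 1.0 (fully open).
Only numpy, scipy, OpenCV 4.12 (cv2) and the standard library are available. Lean on these libraries where they do the work, as an engineer would, in place of code of your own. Each camera call takes 0.05 s, during which the arm holds its last target. There are 200 camera calls.

## Working session

There is one attempt and no reset: what is moved stays moved. The work goes in short steps, Python scripts to look and compute and a shell command to move; the robot and the scene stay as the last step left them, time stands still between calls to the robot, and variables do not carry over. Pictures are saved under pics/ and viewed, about 8 in all and at most 12, crops included, and the job is handed in when it is done.

```bash
ls; mkdir -p pics
cat > h.py <<'E'
import numpy as np, cv2
from workcell import manip
from scipy.spatial.transform import Rotation as R
def grab(n,save=None):
    f=manip.grab_frame(n)
    if save: cv2.imwrite('pics/'+save,f['color'][:,:,::-1])
    return f
def cam(f):
    M=cv2.Rodrigues(np.array(f['rvec'],float))[0]; t=np.array(f['tvec'],float).ravel()
    return M,t
def ray(f,u,v):
    M,t=cam(f); d=M.T@np.array([(u-f['cx'])/f['fx'],(v-f['cy'])/f['fy'],1]); return -M.T@t,d
def plane(f,u,v,z):
    c,d=ray(f,u,v); return c+d*(z-c[2])/d[2]
def proj(f,p):
    M,t=cam(f); q=M@np.array(p,float)+t; return q[0]/q[2]*f['fx']+f['cx'],q[1]/q[2]*f['fy']+f['cy']
E
python3 - <<'E'
from h import *
a=grab('top','top0.png')['color'];b=grab('side','side0.png')['color']
s=manip.state();print(s['time'],s['tool_pos'],s['ee_rot'],s['opening'])
E
```

```text
pics
0.1 [ 0.12576587 -0.53517306  0.19527515] [-1.79939650e+02 -2.72094186e-03  1.32235916e+01] 1.0010094271135666
```

View pics/top0.png

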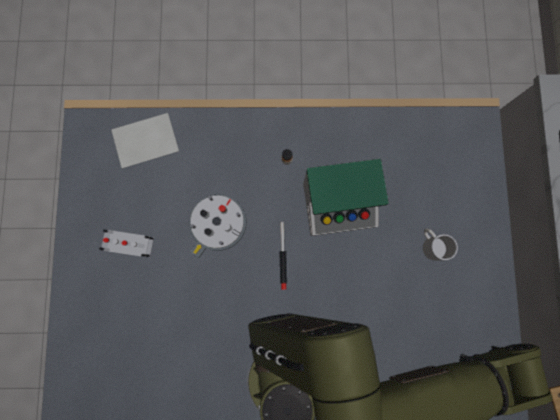

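View pics/side0.png

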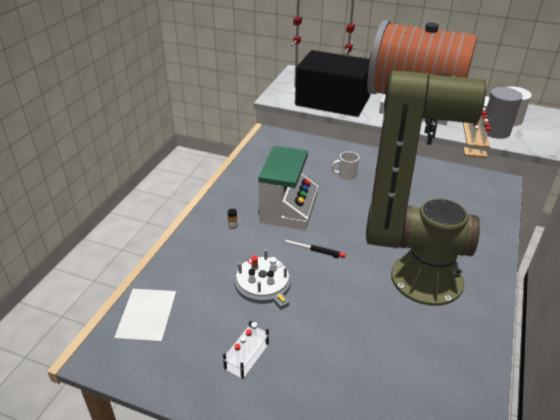

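The top view shows the carousel at about (217,222) with its pointer at (198,248). The keys run yellow, green, blue, red from left to right at about (327–365,217). Next I'll measure.

```bash
cat > meas.py <<'E'
from h import *
f=grab('top');g=grab('side')
def masks(im):
    h=cv2.cvtColor(im,cv2.COLOR_RGB2HSV);H,S,V=[h[...,i].astype(int) for i in range(3)]
    return dict(red=((H<8)|(H>172))&(S>150)&(V>70),yellow=(H>20)&(H<35)&(S>150)&(V>90),green=(H>50)&(H<75)&(S>130)&(V>60),blue=(H>105)&(H<125)&(S>140)&(V>60),white=(S<40)&(V>130))
for n,F in (('top',f),('side',g)):
    for k,m in masks(F['color']).items():
        c,l,st,ce=cv2.connectedComponentsWithStats(m.astype(np.uint8))
        print(n,k,[(int(st[i,4]),*np.round(ce[i],1).tolist()) for i in range(1,c) if st[i,4]>(3 if k!='white' else 300)])
print('tip proj',proj(f,[0.5,0.2,0.04]))
a=cv2.resize(f['color'][180:270,170:270],None,fx=6,fy=6,interpolation=cv2.INTER_CUBIC)
cv2.imwrite('pics/c1.png',a[:,:,::-1])
for p in ((217,222),(198,248)): print(plane(f,*p,0.04))
E
python3 meas.py
```

```text
top red [(26, 221.9, 208.2), (45, 364.7, 214.9), (18, 105.5, 239.7), (16, 124.0, 242.5), (24, 283.5, 285.5)]
top yellow [(41, 326.8, 220.0), (27, 197.2, 248.3)]
top green [(39, 339.3, 218.3)]
top blue [(43, 351.9, 216.6)]
top white [(2315, 144.5, 140.0), (1747, 216.6, 221.5), (823, 127.5, 243.3)]
side red [(36, 296.6, 20.3), (38, 349.6, 27.8), (18, 296.8, 38.9), (22, 348.6, 46.3), (26, 483.9, 114.2), (29, 487.0, 126.4), (21, 306.5, 181.8), (21, 341.4, 254.6), (32, 254.0, 259.1), (18, 248.3, 332.0), (19, 237.2, 346.2)]
side yellow [(29, 300.4, 199.3), (18, 280.8, 297.6)]
side green [(26, 302.5, 193.0)]
side blue [(26, 304.6, 186.8)]
side white [(350, 310.1, 30.7), (2324, 311.3, 98.7), (486, 511.9, 92.6), (2488, 533.8, 133.8), (515, 451.0, 131.5), (85077, 315.2, 304.6), (19861, 89.0, 287.4), (395, 127.8, 413.3)]
tip proj (np.float64(225.6715224616031), np.float64(229.07650955275992))
[0.52443365 0.22984331 0.04      ]
[0.43658173 0.29243577 0.04      ]
```

View pics/c1.png

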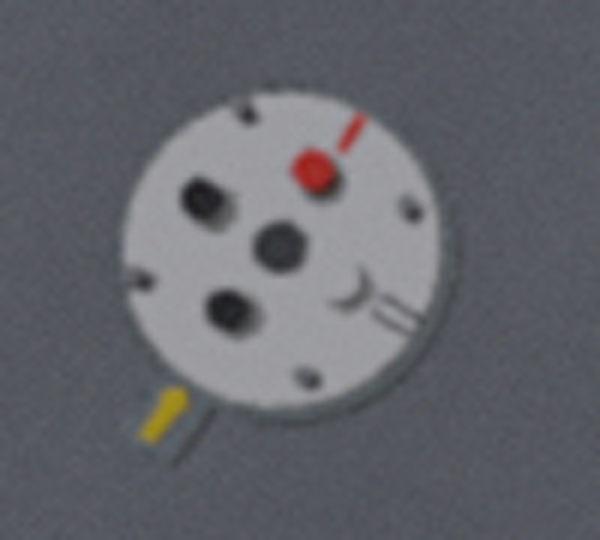

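The crop is 6x from (170,180). It shows the disc centre at (282,250), the red stripe end at (362,118), the white stripe end at (418,325) and the arrow tip at (183,392), with its tail at (150,437).

```bash
cat >> h.py <<'E'
def go(pos,Rt=None,tip=0):
    s=manip.state(); Rc=R.from_euler('xyz',s['ee_rot'],degrees=True)
    print('t',s['time'],'pos',np.round(s['tool_pos'],4),'rot',np.round(s['ee_rot'],1),'q',np.round(s['qpos'],0),'F',np.round(s['ft_force'],1),'op',round(s['opening'],2))
    print('shift cm, current tool axes',np.round(Rc.inv().apply(np.array(pos)-s['tool_pos'])*100,2))
    if Rt is not None:
        print('turn deg',np.round((Rc.inv()*Rt).as_rotvec(degrees=True),2),' shift in target axes',np.round(Rt.inv().apply(np.array(pos)-s['tool_pos'])*100,2))
def down(yaw): return R.from_euler('xyz',[180,0,yaw],degrees=True)
E
python3 - <<'E'
from h import *
f=grab('top');g=grab('side')
q=lambda u,v,z:plane(f,170+u/6-.4,180+v/6-.4,z)
c=q(282,250,.04);an=lambda p:np.degrees(np.arctan2(*(p-c)[1::-1]))
print('centre',c,'red',an(q(362,118,.04)),'white',an(q(418,325,.04)))
for z in(.02,.03):
  a,b=q(183,392,z),q(150,437,z);print('ptr',an(a),an(b),np.degrees(np.arctan2(*(b-a)[1::-1])),np.linalg.norm(a-c))
for n,p in dict(p0=(307,378),p1=(411,208),p2=(246,113),p3=(142,280)).items():
  w=q(*p,.075);print(n,an(w),np.linalg.norm((w-c)[:2]))
K={}
for n,a,b in(('yellow',(326.8,220),(300.4,199.3)),('green',(339.3,218.3),(302.5,193)),('blue',(351.9,216.6),(304.6,186.8)),('red',(364.7,214.9),(306.5,181.8))):
  c1,d1=ray(f,*a);c2,d2=ray(g,*b);A=np.stack([d1,-d2],1);t=np.linalg.lstsq(A,c2-c1,rcond=None)[0]
  p,r=c1+t[0]*d1,c2+t[1]*d2;print(n,(p+r)/2,np.linalg.norm(p-r),plane(f,*a,.107))
E
```

```text
centre [0.52696017 0.23124635 0.04      ] red -30.423188949150536 white -119.164368859645
ptr 143.58660457741453 143.7917285540136 144.4346479341818 0.10000434691570007
ptr 144.70877090536757 144.6425038779184 144.4346479341817 0.0978854794939136
p0 -164.93578562638544 0.07781415542835064
p1 -76.19312332526825 0.07883586387109394
p2 12.375883683530548 0.07478073583750784
p3 105.82523975189153 0.07450854735717743
yellow [ 0.52008887 -0.13754697  0.10711728] 0.0008913565976175984 [ 0.52053898 -0.13745946  0.107     ]
green [ 0.52548938 -0.17837848  0.10768543] 0.0005210470912414708 [ 0.5258296  -0.17841949  0.107     ]
blue [ 0.53081836 -0.21955827  0.1084461 ] 0.0002531956064609099 [ 0.53112796 -0.21978452  0.107     ]
red [ 0.53707521 -0.26278692  0.10257839] 0.00011878164947950268 [ 0.53643182 -0.26188356  0.107     ]
```

```bash
python3 -m creep '[[0,0,-5,0,0,0,4],[0,0,-5,0,0,0,4],[0,0,-5,0,0,0,4],[0,0,0,0,0,0,4]]'
python3 - <<'E'
from h import *
c=np.array([.527,.231]);a=np.radians(-75)
go([*(c+.078*np.array([np.cos(a),np.sin(a)])),.2],down(105))
E
```

```text
time: 0.8
tool_pos: [0.1259, -0.5361, 0.3496]
ee_rot: [179.6, 0.0, 13.2]
ft_force: [0.5, 1.0, -0.6]
opening: 0.47
t 0.8 pos [ 0.1259 -0.5361  0.3496] rot [179.6   0.   13.2] q [-81.  13.  72.   0.  94.  -4.] F [ 0.5  1.  -0.6] op 0.47
shift cm, current tool axes [ 56.84 -57.8   14.56]
turn deg [  0.27   0.32 -91.78]  shift in target axes [55.92 58.59 14.96]
```

```bash
python3 -m creep '[[2.84,-2.89,0,0,0,0,4],[2.84,-2.89,0,0,0,0,4],[2.84,-2.89,0,0,0,0,4],[2.84,-2.89,0,0,0,0,4],[2.84,-2.89,0,0,0,0,4],[2.84,-2.89,0,0,0,0,4],[2.84,-2.89,0,0,0,0,4],[2.84,-2.89,0,0,0,0,4],[2.84,-2.89,0,0,0,0,4],[2.84,-2.89,0,0,0,0,4],[2.84,-2.89,0,0,0,0,4],[2.84,-2.89,0,0,0,0,4],[2.84,-2.89,0,0,0,0,4],[2.84,-2.89,0,0,0,0,4],[2.84,-2.89,0,0,0,0,4],[2.84,-2.89,0,0,0,0,4],[2.84,-2.89,0,0,0,0,4],[2.84,-2.89,0,0,0,0,4],[2.84,-2.89,0,0,0,0,4],[2.84,-2.89,0,0,0,0,4]]'
python3 -m creep '[[0,0,0,0,0,-10.2,4],[0,0,0,0,0,-10.2,4],[0,0,0,0,0,-10.2,4],[0,0,0,0,0,-10.2,4],[0,0,0,0,0,-10.2,4],[0,0,0,0,0,-10.2,4],[0,0,2,0,0,-10.2,4],[0,0,4,0,0,-10.2,4],[0,0,4,0,0,-10.2,4],[0,0,4,0,0,0,4],[0,0,0,0,0,0,4]]'
python3 - <<'E'
from h import *
c=np.array([.527,.231]);a=np.radians(-75)
go([*(c+.078*np.array([np.cos(a),np.sin(a)])),.052],down(105))
f=grab('wrist','w1.png')
for k in range(4):
  b=np.radians(-75+90*k); print(k,proj(f,[*(c+.078*np.array([np.cos(b),np.sin(b)])),.085]))
print('centre',proj(f,[*c,.05]))
E
```

```text
time: 3.3
tool_pos: [0.5469, 0.1584, 0.3446]
ee_rot: [-180.0, 0.1, 13.2]
ft_force: [0.2, -1.0, 0.4]
opening: 0.463
time: 4.68
tool_pos: [0.545, 0.1568, 0.2026]
ee_rot: [-179.6, -0.0, 105.0]
ft_force: [0.1, -0.3, 0.5]
opening: 0.469
t 4.675 pos [0.545  0.1568 0.2026] rot [-179.6   -0.   105. ] q [12. 19. 83. -0. 78. -3.] F [ 0.1 -0.3  0.5] op 0.47
shift cm, current tool axes [-0.17  0.27 15.06]
turn deg [-0.37 -0.02  0.01]  shift in target axes [-0.17  0.18 15.06]
0 (np.float64(282.31672778089694), np.float64(191.1287728065122))
1 (np.float64(373.9402781053685), np.float64(102.23446655759543))
2 (np.float64(282.435652691023), np.float64(-1.6550256107573205))
3 (np.float64(191.08545223689202), np.float64(102.36151689623952))
centre (np.float64(282.4280631755916), np.float64(102.91537427387087))
```

View pics/w1.png

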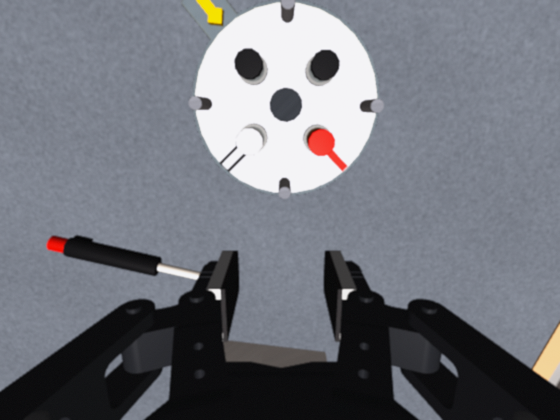

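The wrist view shows the peg0 top at (284.5,187), the hub at (286,104), the arrow tip at (215,23), the stripe ends at white (224,168) and red (344,168), and the other pegs at (195,103), (377,106) and (288,13). I'll refine the estimates from these.

Run:
```python
from h import *
f=grab('wrist')
im=f['color'];h=cv2.cvtColor(im,cv2.COLOR_RGB2HSV)
m=((h[...,1]<30)&(h[...,2]>215)).astype(np.uint8);m[200:]=0
cs=max(cv2.findContours(m,0,1)[0],key=cv2.contourArea);cc=cv2.fitEllipse(cs);print(cc)
c=plane(f,*cc[0],.04);print('disc centre',c,'hub',plane(f,286,104,.05))
an=lambda p:np.degrees(np.arctan2(*(p-c)[1::-1]))
print('white',an(plane(f,224,168,.04)),'red',an(plane(f,344,168,.04)))
p=plane(f,284.5,187,.085);print('peg0',p,an(p),np.linalg.norm((p-c)[:2]))
Y=(h[...,0]>20)&(h[...,0]<35)&(h[...,1]>150);Y[60:]=0
ys,xs=np.nonzero(Y);print('yellow bottom',xs[ys==ys.max()].mean(),ys.max())
for z in(.02,.03): print('tip',an(plane(f,218,23,z)),'mid',an(plane(f,xs.mean(),ys.mean(),z)),xs.mean(),ys.mean())
go([p[0],p[1],.052],down(105))
```

```text
((282.4086608886719, 94.05982971191406), (172.51504516601562, 179.6573486328125), 17.956134796142578)
disc centre [0.52651658 0.23959427 0.04      ] hub [0.53228649 0.23134434 0.05      ]
white -114.79985214851125 red -33.69088241065865
peg0 [0.54985862 0.15968873 0.085     ] -73.71583924008628 0.08324509448728196
yellow bottom 218.5 25
tip 148.36251021078172 mid 147.63896286816345 210.04324324324324 12.045945945945945
tip 148.5336330618388 mid 147.7886489130119 210.04324324324324 12.045945945945945
t 4.775 pos [0.5468 0.1573 0.2068] rot [180.  -0. 105.] q [12. 19. 83.  0. 78. -3.] F [-0.2 -0.4  1.3] op 0.47
shift cm, current tool axes [ 0.15  0.35 15.48]
turn deg [ 0.03 -0.    0.01]  shift in target axes [ 0.15  0.36 15.48]
```

```bash
python3 -m creep '[[0,0.3,5,0,0,0,4],[0,0,5,0,0,0,4],[0,0,3,0,0,0,4],[0,0,2.2,0,0,0,4],[0,0,0,0,0,0,0],[0,0,0,0,0,0,0],[0,0,0,0,0,0,0],[0,0,0,0,0,0,0],[0,0,0,0,0,0,0]]'
```

```text
time: 5.9
tool_pos: [0.5496, 0.158, 0.0541]
ee_rot: [180.0, 0.0, 105.0]
ft_force: [1.1, -0.2, -0.0]
opening: -0.002
```

```bash
python3 -c "
from h import *
grab('wrist','w2.png')"
```

```text
(no output)
```

View pics/w2.png

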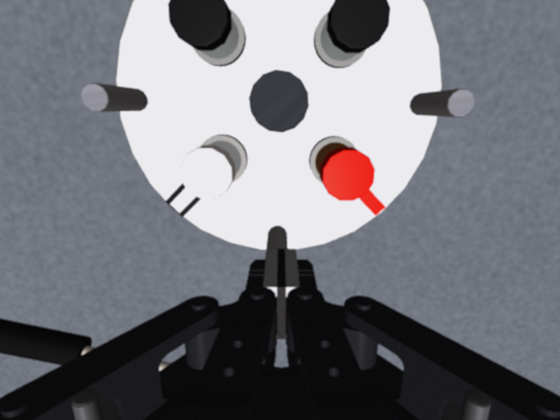

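The fingers look fully shut, and the dark shape at (277,228)–(283,290) is the peg. I'll zoom in to see where the fingers stand relative to it.

```bash
python3 -c "
from h import *
i=cv2.imread('pics/w2.png')[210:360,180:380]
cv2.imwrite('pics/w2c.png',cv2.convertScaleAbs(cv2.resize(i,None,fx=4,fy=4,interpolation=2),alpha=1.6,beta=30))
f=grab('wrist');s=manip.state();T=R.from_euler('xyz',s['ee_rot'],degrees=True)
print(s['opening'],[np.round(proj(f,s['tool_pos']+T.apply([dx,0,dz]))) .tolist() for dx,dz in((0,0),(.011,0),(-.011,0),(0,-.019))])
print([np.round(proj(f,[.5305+.078*np.cos(np.radians(-75)),.2325+.078*np.sin(np.radians(-75)),z])).tolist() for z in(.04,.085)], proj(f,[.5305,.2325,.05]))"
```

```text
0.0014938991578386511 [[279.0, 237.0], [279.0, 219.0], [279.0, 255.0], [279.0, 251.0]]
[[280.0, 230.0], [280.0, 263.0]] (np.float64(280.38941096922355), np.float64(97.43668898122685))
```

View pics/w2c.png

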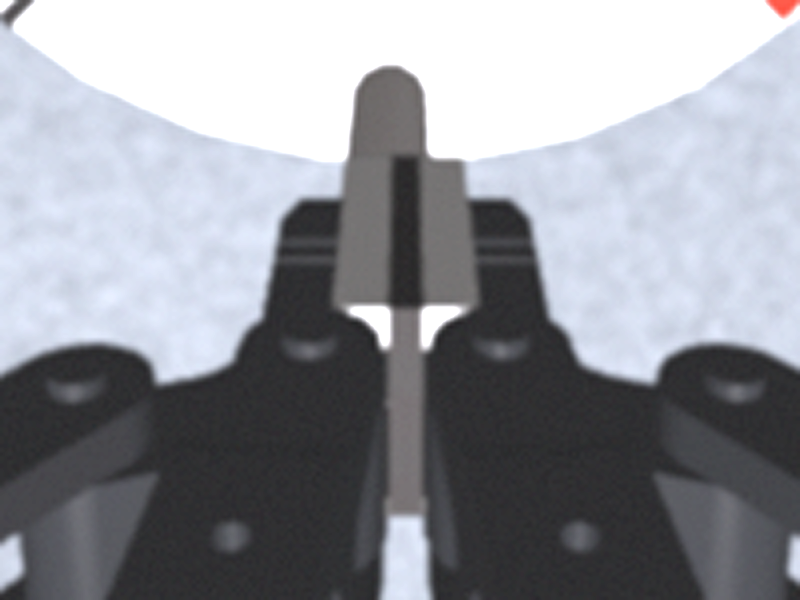

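```bash
python3 -c "
from h import *
f=grab('wrist');s=manip.state();M,t=cam(f);print('fx',f['fx'],f['cx'],f['cy'],'cam',-M.T@t,'axis',M[2],s['tool_pos'])
T=R.from_euler('xyz',s['ee_rot'],degrees=True)
for dz in (0,-.01,-.02,-.03,-.04,-.05): print(dz,[np.round(proj(f,s['tool_pos']+T.apply([dx,.004,dz]))).tolist() for dx in(.011,-.011)])
g=grab('side');u,v=map(int,proj(g,s['tool_pos']));print('tip side',proj(g,s['tool_pos']),'peg top/base',[proj(g,[.5505,.157,z]) for z in(.085,.04)])
cv2.imwrite('pics/s2.png',cv2.resize(g['color'][v-50:v+40,u-60:u+60],None,fx=6,fy=6,interpolation=2)[:,:,::-1]);print(u-60,v-50)"
```

```text
fx 330.63677020497073 280.9513138629599 205.91844477684387 cam [0.53196633 0.22741041 0.23188727] axis [ 0.07420662 -0.27410689 -0.95883199] [0.54945175 0.15796664 0.05384893]
0 [[286.0, 219.0], [286.0, 255.0]]
-0.01 [[286.0, 225.0], [286.0, 262.0]]
-0.02 [[286.0, 232.0], [286.0, 271.0]]
-0.03 [[287.0, 239.0], [287.0, 280.0]]
-0.04 [[287.0, 248.0], [287.0, 291.0]]
-0.05 [[288.0, 257.0], [287.0, 303.0]]
tip side (np.float64(264.2360311908129), np.float64(256.42016917497386)) peg top/base [(np.float64(264.0162673863978), np.float64(249.64798458795863)), (np.float64(264.0858121662455), np.float64(259.0265951154103))]
204 206
```

View pics/s2.png

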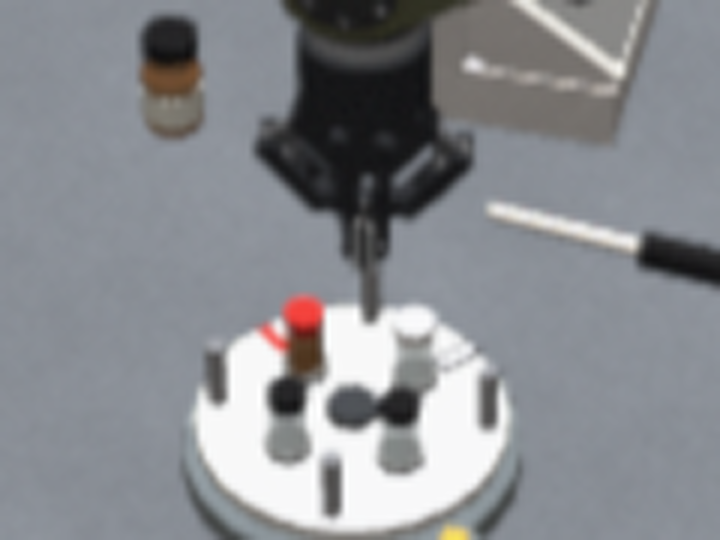

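The fingers' real end sits above the peg top: it shows at wrist v≈249, and the side crop has the whole peg visible below it. So the reported TCP is about 40 mm beyond the real fingertips. I'll open and go about 3.5 cm lower, watching the force.

```bash
python3 -m creep '[[0,0,0,0,0,0,4],[0,0,0,0,0,0,4],[0,0,0,0,0,0,4],[0,0,0,0,0,0,4],[0,0,1.2,0,0,0,4],[0,0,1.2,0,0,0,4],[0,0,1.2,0,0,0,4],[0,0,0,0,0,0,4]]'; python3 -m creep '[[0,0,0,0,0,0,0],[0,0,0,0,0,0,0],[0,0,0,0,0,0,0],[0,0,0,0,0,0,0],[0,0,0,0,0,0,0]]'
```

```text
time: 7.1
tool_pos: [0.5487, 0.1578, 0.0164]
ee_rot: [-179.9, -0.0, 105.0]
ft_force: [-0.8, 0.8, -0.3]
opening: 0.469
time: 7.72
tool_pos: [0.5498, 0.158, 0.0183]
ee_rot: [179.9, 0.0, 105.0]
ft_force: [-0.3, -0.8, 5.8]
opening: 0.121
```

It's gripping the peg (opening 0.121). Now turn about 96° clockwise.

```bash
python3 -m creep '[[0.12,-1.38,0,0,0,10.2,0],[0.12,-1.38,0,0,0,10.2,0],[0.12,-1.38,0,0,0,10.2,0],[0.12,-1.38,0,0,0,10.2,0],[0.12,-1.38,0,0,0,10.2,0],[0.12,-1.38,0,0,0,10.2,0],[0.12,-1.38,0,0,0,10.2,0],[0.12,-1.38,0,0,0,10.2,0],[0.12,-1.38,0,0,0,10.2,0],[0.02,-0.57,0,0,0,4.2,0],[0,0,0,0,0,0,0],[0,0,0,0,0,0,0]]'; python3 -m creep '[[0,0,0,0,0,0,2.5],[0,0,0,0,0,0,4],[0,0,0,0,0,0,4],[0,0,0,0,0,0,4],[0,0,-4,0,0,0,4],[0,0,-6,0,0,0,4],[0,0,-6,0,0,0,4],[0,0,0,0,0,0,4]]'
python3 - <<'E'
from h import *
f=grab('wrist','w3.png'); s=manip.state();print(s['tool_pos'],s['ee_rot'])
for z in(.04,.03):
  print(proj(f,[.5305,.2325,.05]))
E
```

```text
time: 9.22
tool_pos: [0.4539, 0.2209, 0.0183]
ee_rot: [-180.0, -0.2, 9.0]
ft_force: [11.1, -1.6, -2.2]
opening: 0.119
time: 10.22
tool_pos: [0.4538, 0.2215, 0.1822]
ee_rot: [-179.9, -0.4, 9.0]
ft_force: [-0.5, -0.3, -0.7]
opening: 0.47
[0.45274175 0.22104242 0.17938034] [-179.95183006   -0.2025347     9.02394558]
(np.float64(281.96801228952), np.float64(104.72905492132239))
(np.float64(281.96801228952), np.float64(104.72905492132239))
```

View pics/w3.png

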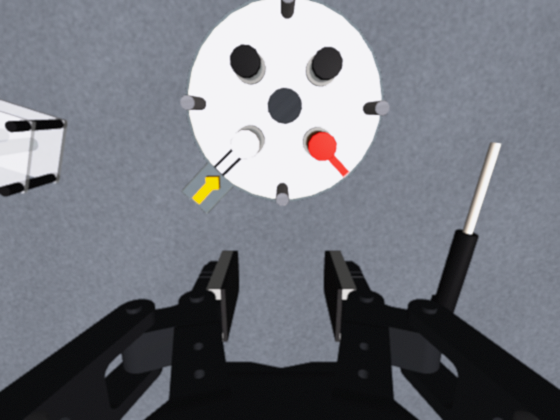

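The hub is at (284.5,106), the white stripe end at about (221,171), and the arrow runs from its tip at (218,179) to its tail at (197,200). I'll get the angular offset.

```bash
cat > ang.py <<'E'
from h import *
import sys
f=grab('wrist');im=f['color'];h=cv2.cvtColor(im,cv2.COLOR_RGB2HSV);H,S,V=[h[...,i].astype(int) for i in range(3)]
u0,v0=map(float,sys.argv[1:3])
# rim of disc: polar scan outward from the hub, white->grey edge, circle fit on plane z=.04
W=((S<30)&(V>200))
pts=[]
for a in np.radians(np.arange(0,360,3)):
    rr=np.arange(60,125);uu=np.round(u0+rr*np.cos(a)).astype(int);vv=np.round(v0+rr*np.sin(a)).astype(int)
    ok=(vv>=0)&(vv<420)
    if not ok.all(): continue
    k=np.nonzero(W[vv,uu])[0]
    if len(k): pts.append(plane(f,uu[k[-1]],vv[k[-1]],.04)[:2])
P=np.array(pts)
for _ in range(4):
    x=np.linalg.lstsq(np.c_[2*P,np.ones(len(P))],(P**2).sum(1),rcond=None)[0];c=x[:2];r=np.sqrt(x[2]+c@c)
    e=np.abs(np.linalg.norm(P-c,axis=1)-r);P=P[e<max(.002,np.percentile(e,80))]
print('rim circle',c,r,len(P),'hub',plane(f,u0,v0,.05)[:2])
an=lambda p:np.degrees(np.arctan2(*(p[:2]-c)[::-1]))
def comp(m,label,z):
    n,l,st,ce=cv2.connectedComponentsWithStats(m.astype(np.uint8))
    for i in range(1,n):
        if st[i,4]>15: 
            p=plane(f,*ce[i],z);d=np.linalg.norm(p[:2]-c)
            if d<.14: 
                vv,uu=np.nonzero(l==i);q=np.array([plane(f,a,b,z)[:2] for a,b in zip(uu,vv)]);rad=np.linalg.norm(q-c,axis=1)
                sel=q[rad>.066].mean(0) if (rad>.066).any() else p
                print(label,st[i,4],'mean',round(an(p),2),'r',round(d,4),'outer part',round(an(sel),2))
comp((H>20)&(H<35)&(S>150)&(V>90),'yellow',.03)
comp(((H<8)|(H>172))&(S>150)&(V>70),'red',.04)
comp((V<120)&(S<120)&True,'dark',.04)
if len(sys.argv)>4:
    m=list(map(float,sys.argv[3:5]));print('mark',an(plane(f,*m,.04)))
E
python3 ang.py 284.5 106 221 170.5
```

```text
rim circle [0.53033161 0.23024476] 0.08866730926667453 78 hub [0.52812549 0.22943124]
yellow 366 mean 144.61 r 0.1129 outer part 144.62
red 794 mean -127.11 r 0.0555 outer part -127.69
dark 166 mean 7.46 r 0.0791 outer part 7.46
dark 842 mean 51.85 r 0.0517 outer part 51.85
dark 846 mean -37.05 r 0.0518 outer part -37.05
dark 910 mean 29.52 r 0.0002 outer part 29.52
dark 135 mean 97.51 r 0.0797 outer part 97.51
dark 146 mean -82.56 r 0.0799 outer part -82.57
dark 16 mean -132.41 r 0.0372 outer part -132.41
dark 37 mean 138.43 r 0.0782 outer part 138.44
dark 52 mean 146.5 r 0.0776 outer part 146.49
dark 99 mean -172.7 r 0.0793 outer part -172.7
mark 144.56386061967928
```

White is at 142.4° and the pointer at 144.6°, so the rim error is about 3 mm, inside the 8 mm limit. Next is the blue key.

```bash
cat >> h.py <<'E'
KY=dict(yellow=np.array([.5203,-.1375,.1085]),green=np.array([.5256,-.1784,.1085]),blue=np.array([.5310,-.2197,.1085]))
RK=R.from_euler('xyz',[180,-35,7.6],degrees=True); ZK=-RK.apply([0,0,1])
OFF=.040
def key(n,d): return KY[n]+ZK*(d-OFF)
E
python3 - <<'E'
from h import *
go([.42,-.22,.21],RK); print(ZK,key('blue',.03))
E
```

```text
t 10.325 pos [0.452  0.2208 0.1777] rot [-180.   -0.    9.] q [ 22.  12.  96.   0.  72. 103.] F [-0.1 -0.  -0.2] op 0.47
shift cm, current tool axes [-10.08  43.03  -3.24]
turn deg [-0.44 34.98  1.38]  shift in target axes [-5.52 43.26 -7.81]
[-0.56853788 -0.07585915  0.81915204] [ 0.53668538 -0.21894141  0.10030848]
```

```bash
python3 -m creep '[[-1,4.3,-0.32,0,0,0,0],[-1,4.3,-0.32,0,0,0,0],[-1,4.3,-0.32,0,0,0,0],[-1,4.3,-0.32,0,0,0,0],[-1,4.3,-0.32,0,0,0,0],[-1,4.3,-0.32,0,0,0,0],[-1,4.3,-0.32,0,0,0,0],[-1,4.3,-0.32,0,0,0,0],[-1,4.3,-0.32,0,0,0,0],[-1,4.3,-0.32,0,0,0,0],[0,0,0,0,8.75,0.35,0],[0,0,0,0,8.75,0.35,0],[0,0,0,0,8.75,0.35,0],[0,0,0,0,8.75,0.35,0],[0,0,0,0,0,0,0],[0,0,0,0,0,0,0]]'
python3 - <<'E'
from h import *
go(key('blue',.03),RK)
E
```

```text
time: 12.32
tool_pos: [0.4207, -0.2197, 0.2092]
ee_rot: [-179.4, -34.8, 7.4]
ft_force: [0.4, 0.3, 0.9]
opening: 0.0
t 12.325 pos [ 0.4207 -0.2197  0.2092] rot [-179.4  -34.8    7.4] q [-49.  -6. 118.  37.  54.  15.] F [0.4 0.3 0.9] op 0.0
shift cm, current tool axes [ 3.23  1.56 15.5 ]
turn deg [-0.43  0.16 -0.2 ]  shift in target axes [ 3.18  1.46 15.52]
```

```bash
python3 -m creep '[[3.2,1.5,0,0,0,0,0],[0,0,4,0,0,0,0],[0,0,4,0,0,0,0],[0,0,3,0,0,0,0],[0,0,0,0,0,0,0]]'
python3 - <<'E'
from h import *
f=grab('wrist','w4.png')
for n in KY: print(n,proj(f,KY[n]))
s=manip.state();T=R.from_euler('xyz',s['ee_rot'],degrees=True)
print('tip line',[np.round(proj(f,s['tool_pos']+T.apply([0,0,z])),1).tolist() for z in (-.04,-.02,0,.02,.035)])
go(key('blue',.03),RK)
E
```

```text
time: 12.95
tool_pos: [0.5117, -0.2206, 0.1359]
ee_rot: [-179.3, -34.8, 7.5]
ft_force: [0.0, 0.5, -0.2]
opening: -0.002
yellow (np.float64(160.77260524730815), np.float64(220.65409123647132))
green (np.float64(221.55813360047398), np.float64(220.9339202645085))
blue (np.float64(283.22124127371245), np.float64(221.1494823052176))
tip line [[281.0, 273.9], [281.0, 255.1], [281.1, 240.2], [281.1, 228.0], [281.1, 220.3]]
t 13.0 pos [ 0.5116 -0.2212  0.1374] rot [-179.4  -34.9    7.5] q [-40.  10. 112.  41.  41.  15.] F [-0.2 -0.3  0.8] op 0.0
shift cm, current tool axes [-0.06  0.15  4.48]
turn deg [-0.52  0.12 -0.09]  shift in target axes [-0.07  0.11  4.48]
```

View pics/w4.png

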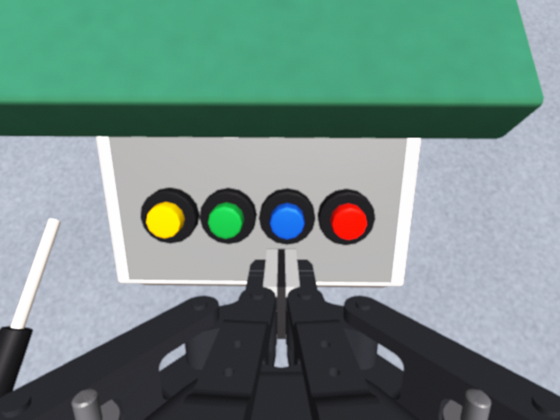

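Blue's top is at (287,221), while the tool line runs at u≈281 there, so I'll shift +0.4 cm along tool y and then approach.

```bash
python3 -m creep '[[0,0.4,3,0,0,0,0],[0,0,2.5,0,0,0,0],[0,0,1,0,0,0,0],[0,0,0,0,0,0,0]]'
python3 -m creep '[[0,0,0.4,0,0,0,0],[0,0,0,0,0,0,0]]'; python3 -m creep '[[0,0,0.4,0,0,0,0],[0,0,0,0,0,0,0]]'
```

```text
time: 13.5
tool_pos: [0.5488, -0.2205, 0.0852]
ee_rot: [-179.5, -35.0, 7.5]
ft_force: [-0.3, -0.1, 0.1]
opening: 0.008
time: 13.75
tool_pos: [0.551, -0.2204, 0.082]
ee_rot: [-179.5, -35.0, 7.4]
ft_force: [-0.7, 0.3, 1.1]
opening: -0.003
time: 14.0
tool_pos: [0.5535, -0.2201, 0.0784]
ee_rot: [-179.5, -35.0, 7.4]
ft_force: [-1.4, -0.8, 3.7]
opening: 0.002
```

```bash
python3 -m creep '[[0,0,0.2,0,0,0,0],[0,0,0.1,0,0,0,0],[0,0,0,0,0,0,0]]'; python3 -m creep '[[0,0,0.2,0,0,0,0],[0,0,0,0,0,0,0],[0,0,0,0,0,0,0]]'
```

```text
time: 14.38
tool_pos: [0.5548, -0.2201, 0.0767]
ee_rot: [-179.6, -35.1, 7.5]
ft_force: [-19.3, 0.3, 20.5]
opening: -0.003
time: 14.75
tool_pos: [0.5554, -0.2201, 0.0763]
ee_rot: [-179.6, -35.1, 7.5]
ft_force: [-46.1, 1.7, 44.8]
opening: 0.002
```

That is the hard stop (about 28 N, after about 6.5 mm of travel past contact), so blue was fully down. Back off and return to the carousel.

```bash
python3 -m creep '[[0,0,-2,0,0,0,0],[0,0,-5,0,0,0,0],[0,0,-5,0,0,0,0],[0,0,-5,0,0,0,0],[0,0,0,0,-8.75,0,0],[0,0,0,0,-8.75,0,2],[0,0,0,0,-8.75,0,4],[0,0,0,0,-8.75,0,4],[0,0,0,0,0,0,4],[0,0,0,0,0,0,4]]'
python3 - <<'E'
from h import *
c=np.array([.530,.2317]);a=np.radians(-82.6)
go([*(c+.078*np.array([np.cos(a),np.sin(a)])),.20],down(97.4))
E
```

```text
time: 16.0
tool_pos: [0.4594, -0.2333, 0.2127]
ee_rot: [-179.5, -0.1, 7.7]
ft_force: [-0.4, -0.5, -0.2]
opening: 0.468
t 16.0 pos [ 0.4594 -0.2333  0.2127] rot [-1.795e+02 -1.000e-01  7.700e+00] q [-31.  12.  91.   0.  77.  51.] F [-0.4 -0.5 -0.2] op 0.47
shift cm, current tool axes [ 13.21 -37.31   1.59]
turn deg [ -0.32  -0.42 -89.67]  shift in target axes [37.4  12.99  1.27]
```

```bash
python3 -m creep '[[0,-4.66,0,0,0,0,4],[0,-4.66,0,0,0,0,4],[0,-4.66,0,0,0,0,4],[0,-4.66,0,0,0,0,4],[0,-4.66,0,0,0,0,4],[0,-4.66,0,0,0,0,4],[0,-4.66,0,0,0,0,4],[0,-4.66,0,0,0,0,4],[4.4,0,0,0,0,0,4],[4.4,0,0,0,0,0,4],[4.4,0,0,0,0,0,4],[0,0,0,0,0,0,4]]'
python3 -m creep '[[0,0,0,-0.3,0,-9.96,4],[0,0,0,0,0,-9.96,4],[0,0,0,0,0,-9.96,4],[0,0,0,0,0,-9.96,4],[0,0,0,0,0,-9.96,4],[0,0,0,0,0,-9.96,4],[0,0,0,0,0,-9.96,4],[0,0,0,0,0,-9.96,4],[0,0,0,0,0,-9.96,4],[0,0,0,0,0,0,4],[0,0,0,0,0,0,4]]'
python3 ang.py 285 104
python3 - <<'E'
from h import *
c=np.array([.530,.2317]);a=np.radians(-82.6)
go([*(c+.078*np.array([np.cos(a),np.sin(a)])),.015],down(97.4))
f=grab('wrist','w5.png')
E
```

```text
time: 17.5
tool_pos: [0.5415, 0.153, 0.2148]
ee_rot: [-179.5, 0.0, 7.6]
ft_force: [0.6, -0.1, -1.2]
opening: 0.467
time: 18.88
tool_pos: [0.54, 0.1533, 0.2162]
ee_rot: [179.9, -0.1, 97.1]
ft_force: [0.5, 1.0, -0.1]
opening: 0.468
rim circle [0.53037325 0.23016101] 0.0885896199971734 81 hub [0.5362156  0.22942727]
yellow 435 mean 144.61 r 0.1134 outer part 144.62
red 616 mean -128.58 r 0.0548 outer part -127.72
dark 125 mean 97.64 r 0.0797 outer part 97.64
dark 51 mean 138.33 r 0.0788 outer part 138.33
dark 39 mean 146.34 r 0.0786 outer part 146.34
dark 644 mean 53.65 r 0.0511 outer part 53.65
dark 727 mean 117.76 r 0.0006 outer part 117.76
dark 98 mean -172.86 r 0.0793 outer part -172.85
dark 93 mean 7.92 r 0.0787 outer part 7.92
dark 517 mean -36.82 r 0.0494 outer part -36.82
dark 71 mean -82.78 r 0.0784 outer part -82.78
t 18.925 pos [0.5401 0.1534 0.2162] rot [ 1.799e+02 -1.000e-01  9.720e+01] q [12. 18. 84.  0. 79.  5.] F [-0.6  0.3  1.2] op 0.47
shift cm, current tool axes [ 5.000e-02 -1.000e-02  2.012e+01]
turn deg [ 0.05 -0.13 -0.25]  shift in target axes [ 0.1   0.   20.12]
```

View pics/w5.png

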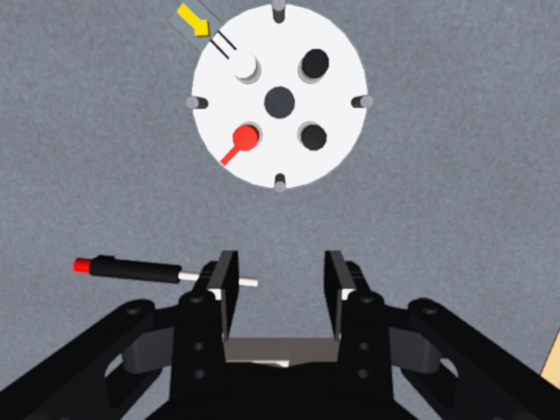

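The view is well aligned: the peg top is at (280,184), between the jaws. Both views agree that white is at 142.3° and the pointer at 144.6°. Now grip and turn 87.75° clockwise.

```bash
python3 -m creep '[[0,0,5,0,0,0,4],[0,0,5,0,0,0,4],[0,0,5,0,0,0,4],[0,0,3,0,0,0,4],[0,0,1.9,0,0,0,4],[0,0,0,0,0,0,0],[0,0,0,0,0,0,0],[0,0,0,0,0,0,0],[0,0,0,0,0,0,0],[0,0,0,0,0,0,0]]'
```

```text
time: 20.23
tool_pos: [0.541, 0.1541, 0.0179]
ee_rot: [179.9, -0.1, 97.3]
ft_force: [-0.5, -0.7, 6.3]
opening: 0.12
```

```bash
python3 -m creep '[[0.11,-1.32,0,0,0,9.75,0],[0.11,-1.32,0,0,0,9.75,0],[0.11,-1.32,0,0,0,9.75,0],[0.11,-1.32,0,0,0,9.75,0],[0.11,-1.32,0,0,0,9.75,0],[0.11,-1.32,0,0,0,9.75,0],[0.11,-1.32,0,0,0,9.75,0],[0.11,-1.32,0,0,0,9.75,0],[0.11,-1.32,0,0,0,9.75,0],[0,0,0,0,0,0,0],[0,0,0,0,0,0,0]]'; python3 -m creep '[[0,0,0,0,0,0,2.5],[0,0,0,0,0,0,4],[0,0,0,0,0,0,4],[0,0,0,0,0,0,4],[0,0,-4,0,0,0,4],[0,0,-6,0,0,0,4],[0,0,-6,0,0,0,4],[0,0,-2,0,0,0,4],[0,0,0,0,0,0,4]]'
python3 ang.py 283 105; python3 -c "
from h import *
grab('wrist','w6.png');go([.42,-.18,.21],RK)"
```

```text
time: 21.6
tool_pos: [0.4521, 0.218, 0.0178]
ee_rot: [-179.9, 0.1, 9.6]
ft_force: [-17.5, -4.9, 18.8]
opening: 0.114
time: 22.72
tool_pos: [0.4539, 0.2179, 0.1982]
ee_rot: [-179.9, -0.2, 9.6]
ft_force: [-0.5, -0.9, -0.8]
opening: 0.467
rim circle [0.53011045 0.23005345] 0.0886397166875305 79 hub [0.53001654 0.228707  ]
yellow 325 mean 144.53 r 0.1133 outer part 144.53
red 711 mean 143.58 r 0.0557 outer part 144.16
dark 152 mean 9.69 r 0.0798 outer part 9.69
dark 54 mean 50.44 r 0.0789 outer part 50.44
dark 52 mean 58.46 r 0.0784 outer part 58.46
dark 723 mean -34.67 r 0.051 outer part -34.67
dark 810 mean 44.32 r 0.0005 outer part 44.32
dark 107 mean 99.1 r 0.0796 outer part 99.1
dark 119 mean -80.47 r 0.0792 outer part -80.47
dark 585 mean -125.36 r 0.0499 outer part -125.36
dark 85 mean -170.89 r 0.0789 outer part -170.9
t 22.825 pos [0.4531 0.2176 0.1958] rot [-1.799e+02  1.000e-01  9.600e+00] q [ 21.  11.  95.   0.  74. 102.] F [-0.6  0.2 -0.2] op 0.46
shift cm, current tool axes [-9.89 38.65 -1.47]
turn deg [-0.7  35.06  1.91]  shift in target axes [-6.18 38.97 -6.06]
```

View pics/w6.png

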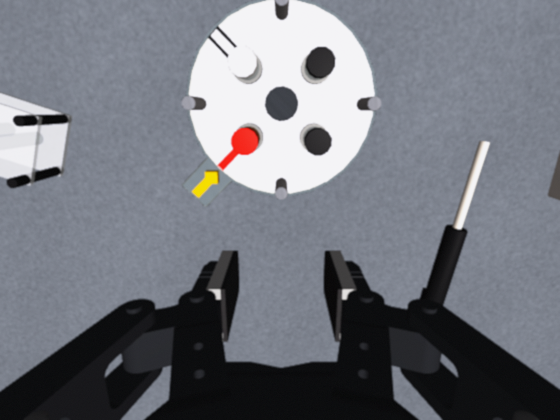

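Red is at 144.2° against the pointer's 144.5°: aligned, with the stripe end at (220,167) touching the arrow tip at (218,172). Next, green.

```bash
python3 -m creep '[[-1,3.86,-0.15,0,0,0,0],[-1,3.86,-0.15,0,0,0,0],[-1,3.86,-0.15,0,0,0,0],[-1,3.86,-0.15,0,0,0,0],[-1,3.86,-0.15,0,0,0,0],[-1,3.86,-0.15,0,0,0,0],[-1,3.86,-0.15,0,0,0,0],[-1,3.86,-0.15,0,0,0,0],[-1,3.86,-0.15,0,0,0,0],[-1,3.86,-0.15,0,0,0,0],[0,0,0,-0.2,8.75,0.5,0],[0,0,0,-0.2,8.75,0.5,0],[0,0,0,-0.1,8.75,0.5,0],[0,0,0,-0.1,8.75,0.5,0],[0,0,0,0,0,0,0],[0,0,0,0,0,0,0]]'
python3 - <<'E'
from h import *
go(np.array([.5495,-.1785,.0767])+ZK*.05,RK)
E
```

```text
time: 24.82
tool_pos: [0.4192, -0.1797, 0.2108]
ee_rot: [-179.8, -34.9, 7.4]
ft_force: [0.7, 0.0, 0.3]
opening: 0.001
t 24.825 pos [ 0.4192 -0.1797  0.2108] rot [-179.8  -34.9    7.4] q [-44. -10. 121.  35.  52.  20.] F [0.7 0.  0.3] op 0.0
shift cm, current tool axes [ 2.94  1.62 13.4 ]
turn deg [-0.11  0.14 -0.14]  shift in target axes [ 2.9   1.6  13.41]
```

```bash
python3 -m creep '[[2.9,1.6,0,0,0,0,0],[0,0,4.5,0,0,0,0],[0,0,4.5,0,0,0,0],[0,0,4.4,0,0,0,0],[0,0,0,0,0,0,0]]'
python3 - <<'E'
from h import *
f=grab('wrist');s=manip.state();T=R.from_euler('xyz',s['ee_rot'],degrees=True)
h=cv2.cvtColor(f['color'],cv2.COLOR_RGB2HSV);m=((h[...,0]>50)&(h[...,0]<75)&(h[...,1]>130)&(h[...,2]>60)).astype(np.uint8)
n,l,st,ce=cv2.connectedComponentsWithStats(m);print([(int(st[i,4]),ce[i].round(1).tolist()) for i in range(1,n) if st[i,4]>50])
print('line',[np.round(proj(f,s['tool_pos']+T.apply([0,0,z])),1).tolist() for z in (0,.01,.02)],proj(f,KY['green']))
go(np.array([.5495,-.1785,.0767]),RK)
E
```

```text
time: 25.45
tool_pos: [0.5215, -0.1801, 0.1149]
ee_rot: [-179.6, -34.7, 7.5]
ft_force: [-0.7, 0.3, 0.7]
opening: 0.002
[(5995, [264.1, 106.1]), (114, [146.7, 114.4]), (113, [73.5, 118.8]), (70, [355.1, 117.7]), (55, [396.8, 118.5]), (58, [443.5, 117.8]), (401, [170.0, 128.0]), (129, [229.7, 125.5]), (92, [271.5, 122.9]), (166, [100.9, 129.9]), (70, [471.4, 124.2]), (61, [364.0, 130.6]), (54, [441.0, 128.7]), (104, [49.5, 135.5]), (129, [282.4, 135.7]), (56, [307.4, 135.8]), (66, [168.0, 140.4]), (1161, [281.6, 232.5])]
line [[281.2, 239.9], [281.2, 233.5], [281.2, 227.7]] (np.float64(278.19800236653674), np.float64(235.66136855539625))
t 25.5 pos [ 0.5214 -0.1808  0.1169] rot [-179.7  -34.9    7.5] q [-34.  10. 115.  42.  35.  17.] F [-0.7 -0.3  0.6] op -0.0
shift cm, current tool axes [0.01 0.16 4.91]
turn deg [-0.27  0.14 -0.04]  shift in target axes [-0.    0.14  4.91]
```

```bash
python3 -m creep '[[0,0,2.5,0,0,0,0],[0,0,1.6,0,0,0,0],[0,0,0,0,0,0,0]]'
python3 -m creep '[[0,0,0.4,0,0,0,0],[0,0,0,0,0,0,0]]'; python3 -m creep '[[0,0,0.2,0,0,0,0],[0,0,0,0,0,0,0]]'
```

```text
time: 25.88
tool_pos: [0.5447, -0.1786, 0.0853]
ee_rot: [-179.8, -35.0, 7.5]
ft_force: [-0.3, -0.3, 0.2]
opening: -0.001
time: 26.12
tool_pos: [0.5469, -0.1788, 0.0823]
ee_rot: [-179.9, -35.1, 7.5]
ft_force: [0.7, -0.7, 1.8]
opening: -0.0
time: 26.38
tool_pos: [0.548, -0.1785, 0.0801]
ee_rot: [-179.9, -35.1, 7.5]
ft_force: [-0.3, -0.3, 3.3]
opening: 0.002
```

```bash
python3 -m creep '[[0,0,0.2,0,0,0,0],[0,0,0.15,0,0,0,0],[0,0,0,0,0,0,0]]';python3 -m creep '[[0,0,0.1,0,0,0,0],[0,0,0,0,0,0,0]]'
```

```text
time: 26.75
tool_pos: [0.55, -0.1783, 0.0773]
ee_rot: [-179.9, -35.1, 7.5]
ft_force: [-5.4, -0.8, 11.7]
opening: 0.0
time: 27.0
tool_pos: [0.5503, -0.1783, 0.0771]
ee_rot: [-179.9, -35.1, 7.5]
ft_force: [-21.4, -0.6, 24.1]
opening: -0.003
```

Green is fully down at the hard stop. Back off and shift to yellow.

```bash
python3 -m creep '[[0,0,-2,0,0,0,0],[0,0,-3,0,0,0,0],[0,-4.2,0,0,0,0,0],[0,0,0,0,0,0,0],[0,0,0,0,0,0,0]]'
python3 - <<'E'
from h import *
f=grab('wrist');s=manip.state();T=R.from_euler('xyz',s['ee_rot'],degrees=True)
h=cv2.cvtColor(f['color'],cv2.COLOR_RGB2HSV);m=((h[...,0]>20)&(h[...,0]<35)&(h[...,1]>150)&(h[...,2]>90)).astype(np.uint8)
n,l,st,ce=cv2.connectedComponentsWithStats(m);print([(int(st[i,4]),ce[i].round(1).tolist()) for i in range(1,n) if st[i,4]>150])
print('line',[np.round(proj(f,s['tool_pos']+T.apply([0,0,z])),1).tolist() for z in (0,.01,.02)],s['tool_pos'],s['ft_force'])
E
```

```text
time: 27.62
tool_pos: [0.5164, -0.1402, 0.1168]
ee_rot: [-179.8, -35.0, 7.5]
ft_force: [-0.6, -0.4, 0.2]
opening: 0.001
[(1146, [278.8, 233.1])]
line [[280.6, 240.5], [280.6, 234.1], [280.6, 228.4]] [ 0.51648623 -0.14047343  0.11672711] [-0.33408117  0.0460966   0.37414058]
```

Centred on yellow to within about 1 mm.

```bash
python3 -m creep '[[0,-0.1,2.5,0,0,0,0],[0,0,1.6,0,0,0,0],[0,0,0.4,0,0,0,0],[0,0,0.1,0,0,0,0],[0,0,0,0,0,0,0]]'; python3 -m creep '[[0,0,0.2,0,0,0,0],[0,0,0.1,0,0,0,0],[0,0,0,0,0,0,0]]'
```

```text
time: 28.3
tool_pos: [0.5423, -0.1359, 0.0796]
ee_rot: [-179.8, -35.0, 7.5]
ft_force: [-3.7, -1.3, 1.0]
opening: -0.005
time: 28.68
tool_pos: [0.5442, -0.1356, 0.0772]
ee_rot: [-179.9, -35.1, 7.5]
ft_force: [-6.9, -1.0, 3.9]
opening: -0.001
```

```bash
python3 -m creep '[[0,0,0.15,0,0,0,0],[0,0,0,0,0,0,0]]'
```

```text
time: 28.92
tool_pos: [0.5447, -0.1356, 0.0768]
ee_rot: [-179.9, -35.1, 7.5]
ft_force: [-29.6, -2.0, 26.4]
opening: -0.003
```

Yellow is fully down. Retreat and check.

```bash
python3 -m creep '[[0,0,-2,0,0,0,0],[0,0,-5,0,0,0,0],[0,0,-5,0,0,0,0],[0,0,-5,0,0,0,0],[0,0,0,0,0,0,0],[0,0,0,0,0,0,0],[0,0,0,0,0,0,0]]'
python3 - <<'E'
from h import *
f=grab('top');s=manip.state();print(s['ft_force'],np.abs(s['qvel']).max())
a=cv2.resize(f['color'][130:270,170:400],None,fx=3.4,fy=3.4,interpolation=2);cv2.imwrite('pics/end.png',a[:,:,::-1])
E
```

```text
time: 29.8
tool_pos: [0.4484, -0.148, 0.2136]
ee_rot: [-179.7, -34.9, 7.4]
ft_force: [0.3, 0.3, -1.1]
opening: -0.001
[ 0.44533255 -0.38582344 -1.05701975] 0.19115687836212766
```

View pics/end.png

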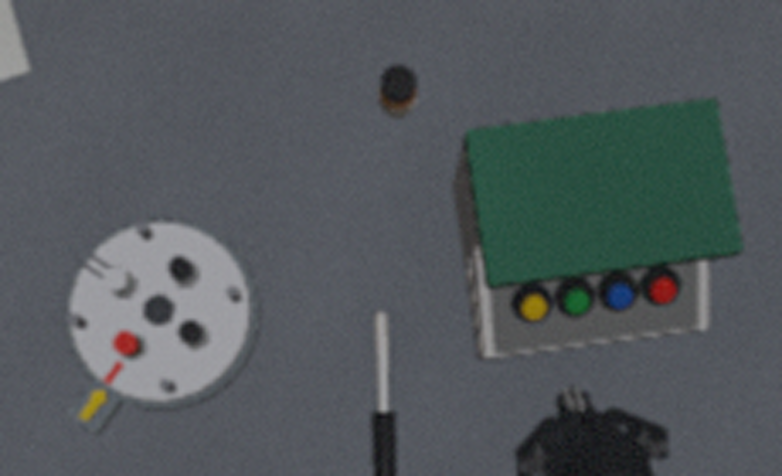

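The red stripe (115,372) lines up with the arrow (95,403). All four keys look up, the jar and pipette are where they stood, and the gripper is clear.

```bash
python3 -c "
from workcell import manip
print(manip.sign_off())"
```

```text
the job is handed in; nothing more can be done
None
```

I carried out the whole sequence and handed the job in at about 30 s; the sign-off gave no verdict. I pinched a peg and turned the white vial to the pointer, then pressed blue. A second peg brought the red vial to the pointer, and I pressed green and then yellow. Each key went to its hard stop along its own axis.

**Last checks**
- **White vial:** 142.4° against the pointer at 144.6°, about 3 mm off at the rim, with the same result in two views.
- **Red vial:** 144.2° against 144.5°, under 1 mm at the rim.
- **Final top view:** the red stripe was on the arrow and all keys looked up. The jar and pipette looked unmoved. The mug and rack were not in that crop, so I did not check them at the end.
- **Contact:** the gripper was clear, with wrist force back at noise level.

**What disagreed**
- **Fingertip position:** the real fingertips sit about 40 mm short of the reported TCP, so the first pinch closed above the peg. I saw this in the pictures and corrected for it.
- **Blue key force:** I pushed past the stop, reaching about 64 N at the fingertips. That is below the 120 N wrist limit. It is above the 40 N limit for the arm or gripper body, which I took not to apply to the fingertips.

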